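Seat the runner stone on the ink mill

ROBOT

A 7-joint arm with a two-finger parallel gripper is mounted at the origin on the work surface. World frame = base frame: x ahead of the robot, y to its left, z up, the work surface at z = 0. Lengths are in m, angles in rad, forces in N, time in s.
With the tool pointing down it reaches from about 0.425 to 0.95 m from the base axis. Payload 4.7 kg.
Tool frame: the origin (TCP) lies at the very end of the fingers, on their centre line; the grasp point (between the pads) lies robot.hold_point_z behind it (robot.hold_point_z is the distance from the TCP to the grasp point, in m); z points along the fingers, y is the direction in which the jaws open and shut (so a half turn about z gives the same grasp; the last joint's range is limited). The gripper opens to 87 mm and grips with 3 to 60 N. Pads are 19 mm wide; open, the fingers measure 117 mm over their backs; the gripper's body (75 mm by 190 mm) begins 51 mm behind the grasp point.
Start: joints at [1.158, 0.469, -0.049, 1.532, 0.024, 1.141, -0.082], TCP at [0.253, -0.626, 0.223] pointing down, gripper open.
Joint ranges: [-2.59, 2.59], [-0.33, 1.99], [-1.39, 1.29], [0.1, 2.45], [-1.04, 4.18], [0.21, 1.99], [-2.66, 2.66]. Speed limits (rad/s): [2.57, 2.57, 3.14, 3.14, 3.14, 3.14, 3.14].

INTERFACE

Orientations are given as a rotation vector (axis times angle).
In Python, from rig import robot, eyes gives the robot as it stands. The module is installed in compiled form; this text tells all that it offers.
- The arm moves only by the tool send_rows, never from a script. Its argument "deltas" is a list of rows, each a list of 5 numbers: the opening, from 0 (shut) to 1 (fully open), then the shift along the tool's x, y, z in mm, then the turn about the tool's z in rad. A call has 1 to 10 rows; each row shifts and turns the commanded pose from where the row before left it, along the tool's axes as they then stand; what a row does not reach is not made up. A row lasts 1/10 s, in which the tool goes at most 50 mm and 8.59 degrees, less where a joint would pass 70% of its speed; a pose out of reach is approached as far as the arm can. A call is refused whole if a number of a shift passes 50 or a number of a turn 0.15, either way. A call with a gripper value outside its range is refused whole. The fingers move at their own pace and stop on an object; "squeeze" is the grip in N (left out, the last holds). Time passes only in rows, so rows that do not move let the fingers close. It gives the time, the measured TCP pose, the force and the opening at its end, in the units of the state.
- robot.state(): the state, without advancing time (a new reading comes with each control period).
- eyes.camera(name): name is "scene" or "top" or "wrist"; returns (picture, depth): 400x640x3 uint8, red, green, blue; 400x640 float32, m along the optical axis (not along the pixel's ray), 0 where there is no reading.
- eyes.calibration(name): a dict with "K" (3x3 intrinsics, pixels), "R" (3x3) and "t" (3): a world point X has camera coordinates R X + t; the wrist camera has in their place "hand_eye" (4x4, takes a point from camera to tool coordinates, whose origin is the TCP and whose axes are the flange's). Camera axes: x right, y down, z forward; pixel columns grow to the right and rows downward; lengths in m; the calibration is good to about 2 mm. A picture is of the moment at which its call begins: read the wrist's pose just before it. calibration takes no time and is no camera call.
- robot.hand_in(): hands the job in, once; it reports no verdict.
The state is a dict: "clock": time; "joints": joint angles; "joint_vel": joint speeds; "tau": joint torques, N m; "ee_pos": TCP position; "orientation": TCP orientation; "contact_force": force on the tool from outside, world axes, zero at the start; "wrist_torque": the same for the moment, N m; "width": finger opening in m.
Only numpy, scipy, OpenCV 4.12 (cv2) and the standard library are available. Lean on these libraries where they do the work, as an engineer would, in place of code of your own. Each camera call takes 0.05 s, during which the arm holds its last target.

TASK

Fit the large three-holed runner stone to the ink mill: set its eye over the mill's centre pin, turn it until the three drive studs enter its three holes, and leave it lying flat and fully home on the hub, let go of. Leave the small two-holed stone and the other things on the table where they are.

Things in the scene. Friction and masses are not known exactly. Their poses are not given: they have to be found in the camera images.
- stone_grip (a point): Centre of the large runner stone's steel bridge handle: a straight bar 64 mm long (x), 14 mm wide (y), 16 mm high, over the disc's axis, 42 mm above its underside (bar from 34 to 50 mm; disc top at 14 mm). Posts under it stand on the disc 26 mm either side of the centre. z up. The stone is loose, 0.4 to 0.75 kg, and starts flat on the table at any yaw.
- stone_eye (a point): Centre of the large stone's underside, 42 mm below stone_grip, same axes. Dark slate disc 130 mm across, 14 mm thick; round eye 16 mm wide through its centre; three through-holes 11 mm wide, 120 degrees apart on a circle of 45 mm radius, one of them towards +x (along the bar).
- mill_seat (a point): Centre of the mill hub's flat top (54 mm radius, 70 mm above the table), where the stone's underside must come to lie. z up, fixed. The hub with its three studs stands at any angle, which is NOT told by this point's axes and must be seen or felt; its gears hold it against turning (about 1.5 N m).
- stud_plane (a point): On the hub's axis at the height of the stud tops, 14 mm above mill_seat. Three studs, 9 mm thick, 120 degrees apart on a circle of 45 mm radius, top 2.5 mm tapered to 5 mm. With its holes not over the studs the stone rests here, still centred by the pin; let rest unclamped (handle only loosely straddled) and turned, it drops home by its own weight at the right angle.
- pin_tip (a point): Top of the hub's fixed centre pin, which enters the stone's eye: 14 mm thick, 26 mm high above mill_seat, its top 5 mm tapered to 6 mm.
- mill: Ink mill, fixed: grey round housing of 95 mm radius, origin on the hub's axis at the table; a motor pod 100 x 100 mm stands on its +y side, near face 86 mm from the axis, top 105 mm above the table.
- spare_grip (a point): Bystander, not for this mill: a smaller slate stone, 100 mm across, 14 mm thick, with two holes and the same bridge handle; this point is the centre of its bar, 42 mm above its underside. The two stones may lie in either of two places.
- weight1: Bystander: brass paperweight bar 200 x 34 x 41 mm with a small handle, lying on the table; origin at the centre of its underside, x along it.
- weight2: Bystander: a second brass paperweight, like the first.
- dish: Bystander: round lidded white dish, 72 mm across, 37 mm high; origin at its foot.
- ink: Bystander: black ink bottle, 56 mm across, 110 mm high; origin at its foot.
- pot: Bystander: wooden brush pot, 80 mm across, 110 mm high, brushes standing up to about 240 mm; origin at its foot.
- seal: Bystander: upright stone seal, 28 x 28 mm, 74 mm high; origin at its foot.

How it is judged:
On the way:
1. the runner stone is lifted off the table (height (world z) of stone_eye above 0.04 m), for 0.1 s.
At the end, for the whole second after the job is handed in: The large stone's underside is within 3 mm of the hub's flat top (all three studs in its holes; on top of the studs it would stand 14 mm off), its centre within 3 mm of the pin's axis, level within 0.04 rad, handle upwards. The robot has let go. The bystanders have each moved less than 30 mm (z of stone_eye in the frame of mill_seat between -0.003 and 0.003 m and horizontal distance between stone_eye and mill_seat below 0.003 m and angle between stone_eye's own z axis and vertical below 0.04 rad and distance of each of spare_grip, weight1, weight2, dish, ink, pot, seal from where it was at the start of the episode below 0.03 m); the robot touches nothing.
It fails at once if a bystander (small stone, paperweights, dish, ink bottle, brush pot, seal) is moved by 30 mm or more (distance of any of spare_grip, weight1, weight2, dish, ink, pot, seal from where it was at the start of the episode above 0.03 m).
It also fails if it takes over 45 s, if anything falls off the work surface, if the arm or the gripper's body presses on something with over 40 N, if the wrist force passes 120 N, or if a joint passes its speed limit or range.

## Working session

There is one attempt and no reset: what is moved stays moved. The work goes in short steps, Python scripts to look and compute and a tool call to move; the robot and the scene stay as the last step left them, time stands still between calls to the robot, and variables do not carry over. Pictures are saved under pics/ and viewed, and the job is handed in when it is done.

Besides the shell and the picture viewer there is one more tool, called as name(argument=value, ...) on one line, values as JSON. send_rows: Moves the arm, as the interface text tells. Its arguments: {"type":"object","properties":{"deltas":{"type":"array"},"squeeze":{"type":"number"}},"required":["deltas"]}

```bash
mkdir -p pics
python3 - <<'E'
from rig import robot, eyes
import cv2, numpy as np
print(robot.state(), robot.hold_point_z)
for n in ("scene","top","wrist"):
    p,d=eyes.camera(n); cv2.imwrite(f"pics/{n}0.png",p[:,:,::-1]); np.savez(f"{n}0.npz",p=p,d=d)
    print(n,eyes.calibration(n))
E
```

```text
{'clock': 0.0, 'joints': array([ 1.15808241,  0.4694593 , -0.04860873,  1.53371445,  0.02408853,
        1.14095905, -0.08227635]), 'joint_vel': array([-1.33046421e-03, -4.60334554e-05,  1.10833964e-03, -2.97812373e-04,
       -1.20131887e-03, -1.44708826e-03,  7.99366529e-04]), 'tau': array([ 4.83522963e-04, -5.07972872e+01, -8.03507748e-02, -2.36150390e+01,
       -6.12955168e-02,  3.78312101e-02,  1.43717198e-04]), 'ee_pos': array([ 0.25255557, -0.62532343,  0.22147872]), 'orientation': array([-3.08202822e+00, -5.98933237e-01,  6.68697776e-04]), 'contact_force': array([-0.85941562,  0.43595744,  0.35675877]), 'wrist_torque': array([-0.00251901,  0.00440537, -0.00870614]), 'width': 0.08699926865137969} 0.0187
scene {'K': array([[396.64055312,   0.        , 326.06816786],
       [  0.        , 396.64055312, 203.6909594 ],
       [  0.        ,   0.        ,   1.        ]]), 'R': array([[ 0.30396376,  0.95260475,  0.01225679],
       [ 0.76940448, -0.23787942, -0.59281542],
       [-0.56180314,  0.18962484, -0.80524509]]), 't': array([-0.0910067 , -0.42040729,  1.36934496])}
top {'K'
[... 181 characters left out ...]
, -0.9996755 ,  0.01897146],
       [-0.99198164,  0.01448597, -0.1255491 ],
       [ 0.12523354, -0.0209536 , -0.991906  ]]), 't': array([-0.09684098,  0.60727   ,  1.05663249])}
wrist {'K': array([[285.52863833,   0.        , 323.12708022],
       [  0.        , 285.52863833, 198.97604076],
       [  0.        ,   0.        ,   1.        ]]), 'hand_eye': array([[-8.34219799e-04, -9.57241377e-01, -2.89289215e-01,
         7.97090364e-02],
       [ 9.99999104e-01, -1.10152769e-03,  7.61206516e-04,
         5.04746405e-04],
       [-1.04731845e-03, -2.89288320e-01,  9.57241438e-01,
        -1.60519132e-01],
       [ 0.00000000e+00,  0.00000000e+00,  0.00000000e+00,
         1.00000000e+00]])}
```

View pics/scene0.png

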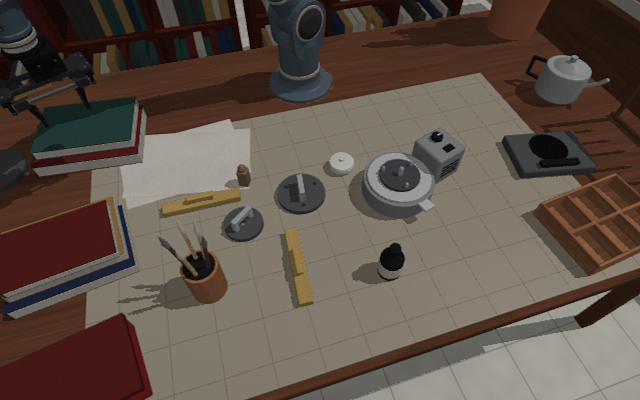

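View pics/top0.png

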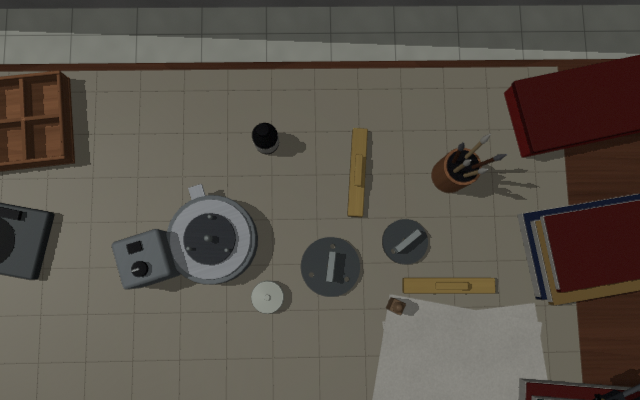

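View pics/wrist0.png

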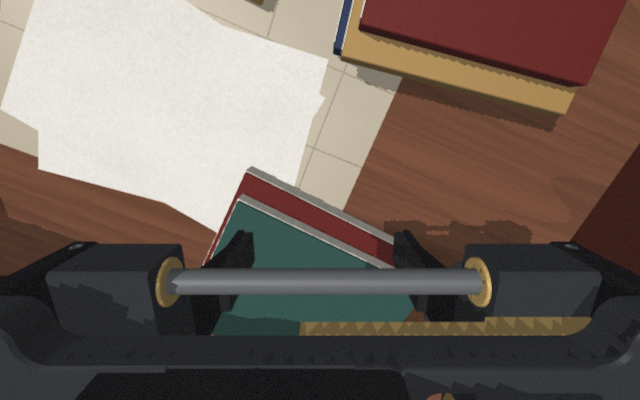

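The top view shows the large stone at about (330,266), the small stone at (405,242) and the hub at (211,239). I'll zoom in and measure.

```bash
cat > h.py <<'E'
import numpy as np, cv2
from rig import robot, eyes
from scipy.spatial.transform import Rotation as Ro
def cam(name, st=None):
    c=eyes.calibration(name); K=c["K"]
    if name=="wrist":
        T=np.eye(4);T[:3,:3]=Ro.from_rotvec(st["orientation"]).as_matrix();T[:3,3]=st["ee_pos"]
        M=T@c["hand_eye"]; return K,M[:3,:3].T,-M[:3,:3].T@M[:3,3]
    return K,c["R"],c["t"]
def cast(C,uv,z):
    K,R,t=C; o=-R.T@t
    uv=np.atleast_2d(np.asarray(uv,float)); d=(R.T@np.linalg.inv(K)@np.c_[uv,np.ones(len(uv))].T).T
    return o+d*((z-o[2])/d[:,2])[:,None]
def cloud(C,d):
    K,R,t=C; v,u=np.mgrid[:400,:640]; P=np.stack([(u-K[0,2])/K[0,0]*d,(v-K[1,2])/K[1,1]*d,d],-1)
    return (P-t)@R
def circ(P):
    A=np.c_[2*P[:,:2],np.ones(len(P))]; s=np.linalg.lstsq(A,(P[:,:2]**2).sum(1),rcond=None)[0]
    return s[:2],np.sqrt(s[2]+s[:2]@s[:2])
E
python3 - <<'E'
from h import *
f=np.load("top0.npz"); p=f["p"];d=f["d"]
a=cv2.resize(p[190:290,155:275],None,fx=6,fy=5.9,interpolation=cv2.INTER_CUBIC)
cv2.imwrite("pics/millz.png",np.clip(a[:,:,::-1].astype(float)*1.8,0,255))
a=cv2.resize(p[215:305,290:440],None,fx=5.3,fy=5.3,interpolation=cv2.INTER_CUBIC)
cv2.imwrite("pics/stz.png",np.clip(a[:,:,::-1].astype(float)*1.8,0,255))
C=cam("top"); W=cloud(C,d)
for uv in [(330,250),(333,266),(405,242),(211,225),(200,240),(240,270),(267,297),(145,250),(300,330),(358,150)]:
    print(uv,W[uv[1],uv[0]].round(3))
g=cv2.cvtColor(p,cv2.COLOR_RGB2GRAY)
# large stone bar
m=(W[:,:,2]>.040)&(W[:,:,2]<.06); 
n,l,s,c=cv2.connectedComponentsWithStats(m.astype(np.uint8))
for i in range(1,n):
    if s[i,4]>60:
        q=W[l==i]; print(c[i].round(1),s[i],np.median(q,0).round(4))
E
```

```text
(330, 250) [ 0.51  -0.128  0.012]
(333, 266) [ 0.475 -0.132  0.051]
(405, 242) [ 0.523 -0.286  0.053]
(211, 225) [0.564 0.122 0.07 ]
(200, 240) [0.533 0.144 0.072]
(240, 270) [0.469 0.063 0.054]
(267, 297) [0.412 0.008 0.038]
(145, 250) [0.512 0.246 0.106]
(300, 330) [ 0.338 -0.06   0.004]
(358, 150) [ 0.731 -0.195  0.023]
[ 36.7 117.6] [   0   71   67   96 1714] [0.8059 0.5149 0.0474]
[520.2 120.7] [510  86  24  68 236] [ 0.7859 -0.552   0.0482]
[358.3 170.4] [354 155   9  31 168] [ 0.6794 -0.1919  0.0426]
[442.4 180. ] [435 160  26  31 101] [ 0.6511 -0.3681  0.0503]
[213.9 235.2] [ 164  184   92  101 1509] [0.5508 0.1205 0.0556]
[  9.2 213.4] [  0 207  21  13 182] [0.5976 0.5547 0.0445]
[541.1 262. ] [531 221  22  84 374] [ 0.4755 -0.5762  0.0512]
[407.5 240.4] [395 229  26  23 205] [ 0.5266 -0.2927  0.0499]
[330.4 266.4] [326 251  10  31 204] [ 0.4727 -0.1264  0.0505]
[451.9 285.7] [436 282  32   8 182] [ 0.4284 -0.385   0.042 ]
[395.2 306.1] [388 298  18  18  97] [ 0.3911 -0.2578  0.0545]
[556.1 392.3] [525 383  71  17 544] [ 0.2048 -0.5885  0.0418][ WARN:0@0.650] global loadsave.cpp:1063 imwrite_ Unsupported depth image for selected encoder is fallbacked to CV_8U.
```

View pics/millz.png

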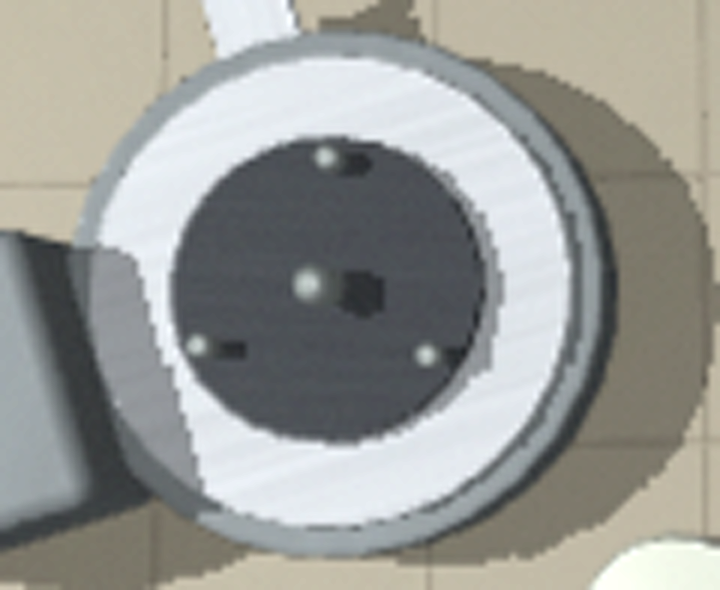

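View pics/stz.png

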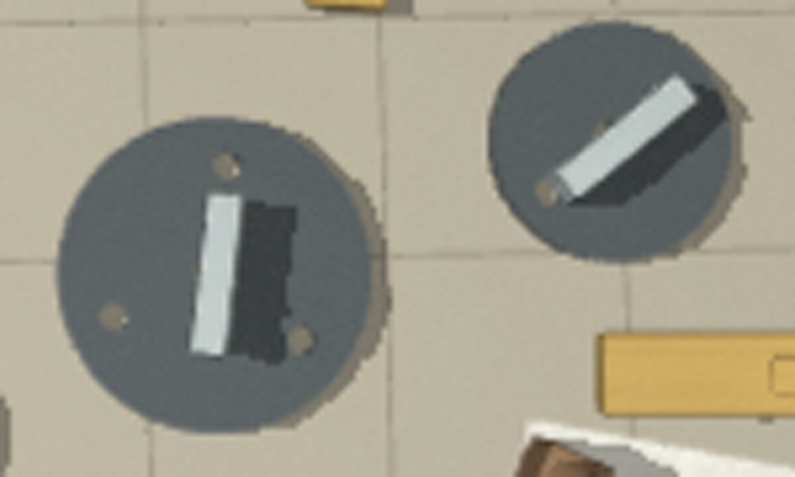

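Run:
```python
from h import *
f=np.load("top0.npz"); p=f["p"]; C=cam("top")
g=cv2.cvtColor(p,cv2.COLOR_RGB2GRAY).astype(int); hsv=cv2.cvtColor(p,cv2.COLOR_RGB2HSV)
def blob(u,v,r,fn):
    sub=g[v-r:v+r+1,u-r:u+r+1].astype(float); w=np.clip(fn(sub),0,None); yy,xx=np.mgrid[-r:r+1,-r:r+1]
    return np.array([u+(w*xx).sum()/w.sum(),v+(w*yy).sum()/w.sum()])
br=lambda s:(s-np.median(s)-25)
st=[blob(u,v,3,br) for u,v in [(209,216),(188,248),(226,250)]]
S=cast(C,st,.082)[:,:2]; pin=cast(C,[blob(206,238,3,br)],.094)[0]
c,r=circ(np.array(S)); print("studs",S.round(4),"c",c.round(4),r.round(4),"pin",pin.round(4))
a=np.degrees(np.arctan2(*(S-c).T[::-1])); print("stud ang",a.round(1),(a%120).round(1))
# hub dark circle
m=((g<85)).astype(np.uint8); 
def comp(m,uv):
    n,l,s,_=cv2.connectedComponentsWithStats(m); return (l==l[uv[1],uv[0]]).astype(np.uint8)
h=comp(m,(205,228)); cs,_=cv2.findContours(h,cv2.RETR_EXTERNAL,cv2.CHAIN_APPROX_NONE); q=max(cs,key=len)[:,0]; cc=cast(C,q,.07); print("hub",circ(cc))
# stone holes
ho=[blob(u,v,3,br) for u,v in [(333,246),(311,275),(347,279)]]
H=cast(C,ho,.010)[:,:2]; c,r=circ(H); a=np.degrees(np.arctan2(*(H-c).T[::-1])); print("holes",np.round(ho,1).tolist(),H.round(4).tolist(),c,r,a.round(1),(a%120).round(1))
# disc
m=((g<100)&(hsv[:,:,1]<80)&(g>0)).astype(np.uint8); 
# bar
m=(g>110)&(hsv[:,:,1]<40); b=comp(m.astype(np.uint8),(330,266)); print(b.sum())
cs,_=cv2.findContours(b,cv2.RETR_EXTERNAL,cv2.CHAIN_APPROX_NONE); q=max(cs,key=len)[:,0]
B=cast(C,q,.05)[:,:2]; R=cv2.minAreaRect((B*1000).astype(np.float32)); print("bar",R)
ys,xs=np.nonzero(b); P=cast(C,np.c_[xs,ys],.05)[:,:2]; w,v=np.linalg.eigh(np.cov(P.T)); print(P.mean(0),np.degrees(np.arctan2(v[1,1],v[0,1])))
```

```text
studs [[0.582  0.1248]
 [0.5141 0.169 ]
 [0.5111 0.0891]] c [0.5358 0.1282] 0.0462 pin [0.536  0.1272 0.094 ]
stud ang [  -4.2  118.1 -122.4] [115.8 118.1 117.6]
hub (array([0.53551732, 0.12261273]), np.float64(0.054715016846402335))
 ** On entry to DLASCL parameter number  4 had an illegal value
 ** On entry to DLASCL parameter number  4 had an illegal value<stdin>:6: RuntimeWarning: invalid value encountered in scalar divide
Traceback (most recent call last):
  File "h.py", line 18, in circ
    A=np.c_[2*P[:,:2],np.ones(len(P))]; s=np.linalg.lstsq(A,(P[:,:2]**2).sum(1),rcond=None)[0]
                                          ~~~~~~~~~~~~~~~^^^^^^^^^^^^^^^^^^^^^^^^^^^^^^^^^^
numpy.linalg.LinAlgError: SVD did not converge in Linear Least Squares
```

Run:
```python
from h import *
f=np.load("top0.npz"); p=f["p"]; C=cam("top")
g=cv2.cvtColor(p,cv2.COLOR_RGB2GRAY).astype(int); hsv=cv2.cvtColor(p,cv2.COLOR_RGB2HSV); s=hsv[:,:,1].astype(int); h=hsv[:,:,0].astype(int)
rb=p[:,:,0].astype(int)-p[:,:,2]
print(g[243:250,329:337]); print(rb[243:250,329:337])
def blob(u,v,r):
    w=np.clip(rb[v-r:v+r+1,u-r:u+r+1]+3,0,None).astype(float); yy,xx=np.mgrid[-r:r+1,-r:r+1]
    return np.array([u+(w*xx).sum()/w.sum(),v+(w*yy).sum()/w.sum()])
ho=[blob(u,v,3) for u,v in [(333,246),(311,275),(347,279)]]
H=cast(C,ho,.007)[:,:2]; c,r=circ(H); a=np.degrees(np.arctan2(*(H-c).T[::-1])); print("holes",np.round(ho,1).tolist(),H.round(4).tolist(),c,r,a.round(1),(a%120).round(1))
def comp(m,uv):
    n,l,s,_=cv2.connectedComponentsWithStats(m.astype(np.uint8)); return (l==l[uv[1],uv[0]]).astype(np.uint8)
b=comp((g>100)&(rb<-3),(331,262)); print(b.sum())
ys,xs=np.nonzero(b); P=cast(C,np.c_[xs,ys],.05)[:,:2]; w,v=np.linalg.eigh(np.cov(P.T)); print("bar",P.mean(0),np.degrees(np.arctan2(v[1,1],v[0,1])),np.sqrt(w*12))
d=comp(rb<0,(315,260)); cs,_=cv2.findContours(d,cv2.RETR_EXTERNAL,cv2.CHAIN_APPROX_NONE); q=max(cs,key=len)[:,0]; print("disc",circ(cast(C,q,.013)))
```

```text
[[54 54 54 50 53 52 53 54]
 [54 54 60 66 59 43 50 53]
 [53 62 66 67 68 52 48 51]
 [54 61 66 66 67 74 53 53]
 [53 58 65 67 67 91 60 53]
 [55 54 58 64 65 60 55 54]
 [54 54 55 54 54 54 55 53]]
[[-3 -4 -3 -2 -3 -5 -4 -4]
 [-4 -2  5  9  8  0 -4 -5]
 [-5  5  9 11 10  7 -3 -5]
 [-4  5 10 10 10 11  0 -4]
 [-3  1  8  9 10 13  1 -4]
 [-3 -3  1  7  8  3 -4 -6]
 [-4 -4 -4 -5 -4 -4 -5 -5]]
holes [[332.4, 246.0], [311.0, 274.3], [346.3, 278.7]] [[0.5188, -0.1336], [0.4575, -0.0856], [0.4466, -0.1627]] [ 0.47428184 -0.12729019] 0.04493104083570615 [  -8.1  111.9 -128. ] [111.9 111.9 112. ]
149
bar [ 0.47439531 -0.1265213 ] 172.9297150216444 [0.01133782 0.06139642]
disc (array([ 0.4745355 , -0.12749733]), np.float64(0.06315891984008226))
```

Run:
```python
from h import *
f=np.load("scene0.npz"); p=f["p"]; d=f["d"]
a=cv2.resize(p[140:220,350:450],None,fx=7,fy=7,interpolation=cv2.INTER_CUBIC)
cv2.imwrite("pics/millsc.png",np.clip(a[:,:,::-1].astype(float)*1.5,0,255).astype(np.uint8))
C=cam("scene"); K,R,t=C
for n,X in dict(pin=(.536,.1275,.094),s1=(.582,.1248,.082),s2=(.5141,.169,.082),s3=(.5111,.0891,.082)).items():
    x=K@(R@np.array(X)+t); uv=x[:2]/x[2]; print(n,uv.round(1),((uv-[350,140])*7).round(0))
st=robot.state(); Rm=Ro.from_rotvec(st["orientation"]).as_matrix(); print(Rm.round(3)); 
yaw=np.degrees(np.arctan2(Rm[1,0],Rm[0,0])); print(yaw, "turn to -8.1:",np.radians(yaw+8.1))
dv=np.array([.4744,-.1272,.223])-st["ee_pos"]; print("shift tool now mm",Rm.T@dv*1000)
```

```text
pin [402. 167.] [364. 189.]
s1 [407.7 183.5] [404. 304.]
s2 [412.2 160.6] [435. 144.]
s3 [383.7 166.5] [236. 185.]
[[ 0.927  0.374 -0.001]
 [ 0.374 -0.927  0.001]
 [-0.    -0.002 -1.   ]]
21.99071428817078 turn to -8.1: 0.525182038605482
shift tool now mm [ 392.23654941 -378.94484277   -0.71809978]
```

View pics/millsc.png

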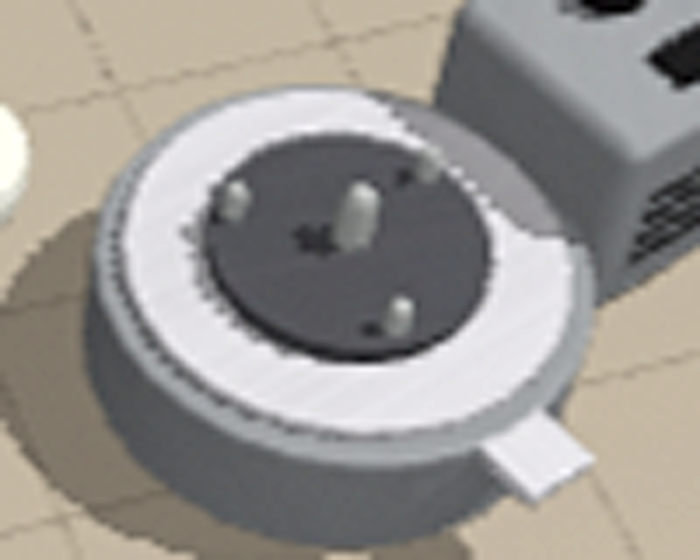

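send_rows(deltas=[[1,32,-31,0,0],[1,34,-33,0,0],[1,34,-33,0,0],[1,34,-33,0,0],[1,34,-33,0,0],[1,34,-33,0,0],[1,34,-33,0,0],[1,34,-33,0,0],[1,34,-33,0,0],[1,34,-33,0,0]])

```text
clock: 1.15
ee_pos: [0.4436, -0.1934, 0.2226]
orientation: [3.084, 0.599, 0.0]
contact_force: [0.8, 0.7, 0.0]
width: 0.0877
```

send_rows(deltas=[[1,30,-29,0,0],[1,0,0,0,0.131],[1,0,0,0,0.131],[1,0,0,0,0.131],[1,0,0,0,0.132],[1,0,0,0,0]])

```text
clock: 1.75
ee_pos: [0.4601, -0.157, 0.2224]
orientation: [3.134, -0.221, -0.001]
contact_force: [-0.1, 1.0, -0.7]
width: 0.0869
```

```bash
cat > go.py <<'E'
from h import *
import sys
def to(x,y,z,yawdeg=None):
    st=robot.state(); Rm=Ro.from_rotvec(st["orientation"]).as_matrix(); yaw=np.degrees(np.arctan2(Rm[1,0],Rm[0,0]))
    print("t",st["clock"],"tcp",st["ee_pos"].round(4),"yaw",yaw.round(2),"tilt",np.degrees(np.arccos(-Rm[2,2])).round(2),"F",st["contact_force"].round(1),"M",st["wrist_torque"].round(2),"w",round(st["width"],4))
    print("shift mm",(Rm.T@(np.array([x,y,z])-st["ee_pos"])*1000).round(1), "turn", None if yawdeg is None else np.radians(yaw-yawdeg).round(3))
E
python3 - <<'E'
from go import *
to(.4744,-.1272,.0233,-8.1)
st=robot.state(); p,d=eyes.camera("wrist"); cv2.imwrite("pics/w1.png",p[:,:,::-1]); np.savez("w1.npz",p=p,d=d,**{k:st[k] for k in("ee_pos","orientation")})
E
```

```text
t 1.75 tcp [ 0.4601 -0.157   0.2224] yaw -8.07 tilt 0.02 F [-0.1  1.  -0.7] M [ 0.05 -0.01  0.03] w 0.0869
shift mm [ 10.  -31.5 199.1] turn 0.0
```

View pics/w1.png

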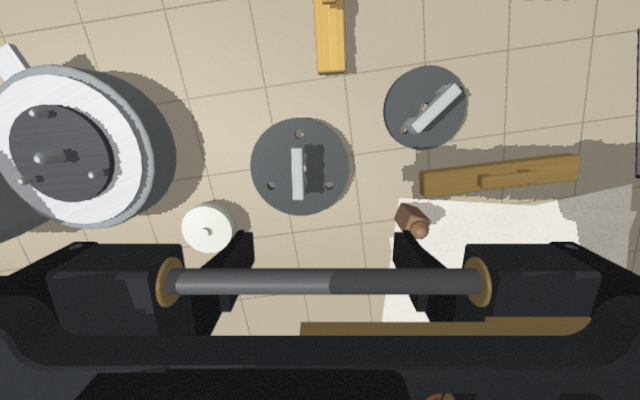

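Run:
```python
from go import *
f=np.load("w1.npz"); C=cam("wrist",f); p=f["p"]
g=cv2.cvtColor(p,cv2.COLOR_RGB2GRAY).astype(int); rb=p[:,:,0].astype(int)-p[:,:,2]
def comp(m,uv):
    n,l,s,_=cv2.connectedComponentsWithStats(m.astype(np.uint8)); return (l==l[uv[1],uv[0]])
b=comp((g>100)&(rb<5),(297,165)); print(b.sum())
ys,xs=np.nonzero(b); P=cast(C,np.c_[xs,ys],.05)[:,:2]; w,v=np.linalg.eigh(np.cov(P.T)); print("bar",P.mean(0).round(4),np.degrees(np.arctan2(v[1,1],v[0,1])),np.sqrt(w*12))
def blob(u,v,r):
    w=np.clip(rb[v-r:v+r+1,u-r:u+r+1]-np.median(rb[150:160,265:280])-3,0,None).astype(float); yy,xx=np.mgrid[-r:r+1,-r:r+1]
    return np.array([u+(w*xx).sum()/w.sum(),v+(w*yy).sum()/w.sum()])
ho=[blob(u,v,6) for u,v in [(300,134),(271,184),(329,184)]]
H=cast(C,ho,.007)[:,:2]; c,r=circ(H); a=np.degrees(np.arctan2(*(H-c).T[::-1])); print("holes",np.round(ho,1).tolist(),c.round(4),r,a.round(1))
a=cv2.resize(p[60:230,0:170],None,fx=3.5,fy=3.5,interpolation=cv2.INTER_CUBIC); cv2.imwrite("pics/w1z.png",a[:,:,::-1])
```

```text
5551
bar [ 0.4878 -0.1274] 119.64529528220908 [0.09630308 0.10640239]
holes [[299.0, 133.4], [271.4, 184.3], [328.8, 184.3]] [ 0.4741 -0.1282] 0.04490731390638286 [  -8.4  111.9 -128.1]
```

View pics/w1z.png

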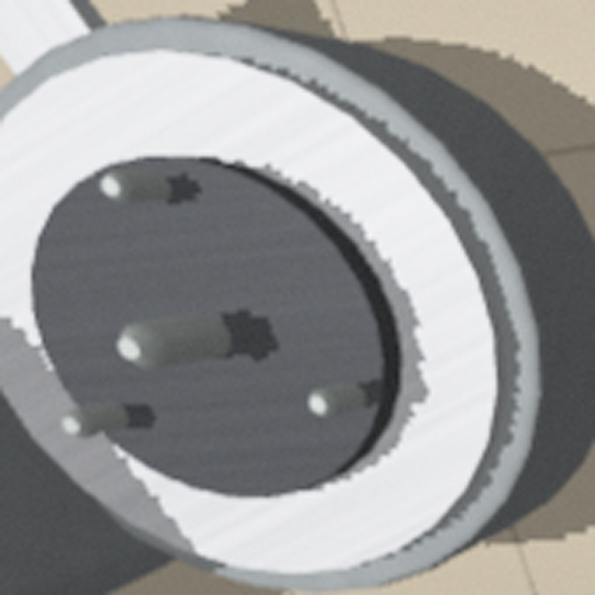

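Run:
```python
from go import *
f=np.load("w1.npz"); C=cam("wrist",f)
q=np.array([(112,184),(70,425),(318,402),(131,347.)])/3.5+[0,60]
S=cast(C,q[:3],.083)[:,:2]; c,r=circ(S); a=np.degrees(np.arctan2(*(S-c).T[::-1])); print(S.round(4).tolist(),c.round(4),r,a,cast(C,q[3:],.0955))
a=np.degrees(np.arctan2(*(S-np.array([.5355,.1275])).T[::-1]));print(a)
to(.4742,-.1275,.0233,-8.1)
```

```text
[[0.5807, 0.1205], [0.5153, 0.164], [0.5114, 0.0859]] [0.5358 0.1238] 0.04508300952684364 [  -4.19553298  117.00039448 -122.69512086] [[0.53560798 0.12250196 0.0955    ]]
[  -8.77786187  118.99101073 -120.07310818]
t 1.8 tcp [ 0.4602 -0.157   0.2224] yaw -7.93 tilt 0.02 F [-0.6  0.5 -0. ] M [ 0.02  0.05 -0.  ] w 0.0872
shift mm [  9.9 -31.1 199.1] turn 0.003
```

send_rows(deltas=[[1,4,-43,0,0],[1,4,-43,0,0],[1,4,-43,0,0],[1,4,-43,0,0],[1,4,-43,0,0],[1,5,-44,0,0],[1,0,0,0,0]])

```text
clock: 2.5
ee_pos: [0.5218, 0.1034, 0.2229]
orientation: [-3.13, 0.201, -0.001]
contact_force: [-1.1, 0.3, 0.7]
width: 0.0867
```

Run:
```python
from go import *
to(.5357,.1255,.2,-3.2)
st=robot.state(); p,d=eyes.camera("wrist"); np.savez("w2.npz",p=p,d=d,**{k:st[k] for k in("ee_pos","orientation")})
a=cv2.resize(p[100:240,220:380],None,fx=4,fy=4,interpolation=cv2.INTER_CUBIC); cv2.imwrite("pics/w2z.png",a[:,:,::-1])
```

```text
t 2.5 tcp [0.5218 0.1034 0.2229] yaw -7.34 tilt 0.28 F [-1.1  0.3  0.7] M [0.04 0.04 0.  ] w 0.0867
shift mm [ 10.9 -23.6  23. ] turn -0.072
```

View pics/w2z.png

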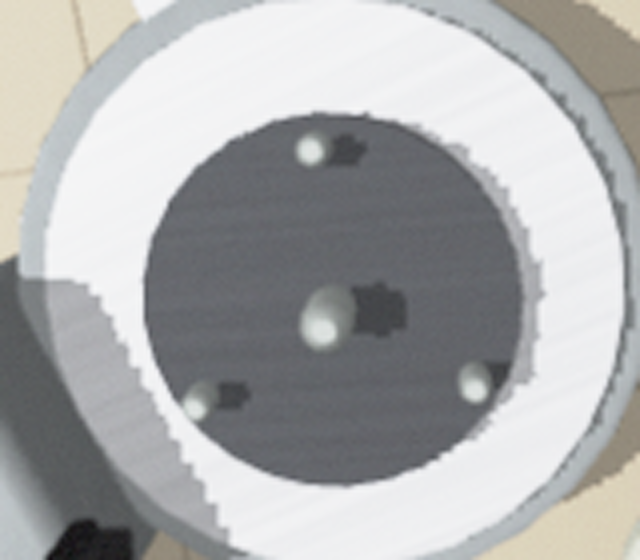

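Run:
```python
from go import *
f=np.load("w2.npz"); C=cam("wrist",f)
q=np.array([(312,150),(198,403),(473,383),(323,328.)])/4+[220,100]
S=cast(C,q[:3],.0835)[:,:2]; c,r=circ(S); a=np.degrees(np.arctan2(*(S-c).T[::-1])); print(S.round(4).tolist(),c.round(4),r,a,cast(C,q[3:],.0955).round(4))
p=f["p"]; g=cv2.cvtColor(p,cv2.COLOR_RGB2GRAY).astype(int)
# hub rim: light-to-dark edge scanning rays, left/bottom/top half only
c0=np.array([333,300])/4+[220,100]; pts=[]
for t in np.radians(np.r_[60:300:3]):
    for rr in np.arange(38,58,.25):
        u,v=c0+rr*np.array([np.cos(t),np.sin(t)])
        if cv2.getRectSubPix(p,(1,1),(u,v))[0,0].mean()>(140 if t<3 and t>1.9 else 160): pts.append((u,v)); break
P=cast(C,pts,.07)[:,:2]; cc,rr=circ(P); e=abs(np.linalg.norm(P-cc,axis=1)-rr); P=P[e<.0015]; print(len(P),circ(P))
to(.4742,-.1275,.2,-8.1)
```

```text
[[0.5804, 0.1219], [0.517, 0.1635], [0.513, 0.0879]] [0.5368 0.1246] 0.04370214489141236 [  -3.4530769   116.94800506 -122.91870515] [[0.5362 0.1249 0.0955]]
71 (array([0.53633854, 0.12432093]), np.float64(0.05318174895043318))
t 2.55 tcp [0.5215 0.0994 0.2225] yaw -7.59 tilt 0.09 F [ 0.1  0.5 -1.4] M [-0.02  0.04  0.02] w 0.0874
shift mm [-16.9 231.2  22.1] turn 0.009
```

send_rows(deltas=[[1,-3,45,0,0],[1,-3,46,0,0],[1,-3,46,0,0],[1,-3,46,0,0],[1,-3,45,0,0],[1,0,0,40,0],[1,0,0,40,0],[1,0,0,20,0],[1,0,0,0,0],[1,0,0,0,0]])

```text
clock: 3.55
ee_pos: [0.4745, -0.1288, 0.123]
orientation: [3.133, -0.222, 0.0]
contact_force: [0.5, 0.3, 0.9]
width: 0.0872
```

Run:
```python
from go import *
to(.4742,-.1275,.0233,-8.1)
```

```text
t 3.55 tcp [ 0.4745 -0.1288  0.123 ] yaw -8.12 tilt 0.02 F [0.5 0.3 0.9] M [ 0.04  0.02 -0.06] w 0.0872
shift mm [-0.5 -1.3 99.7] turn -0.0
```

send_rows(deltas=[[1,0,-1,35,0],[1,0,0,35,0],[1,0,0,20,0],[1,0,0,9,0],[1,0,0,0,0],[0,0,0,0,0],[0,0,0,0,0],[0,0,0,0,0],[0,0,0,0,0],[0,0,0,0,0]], squeeze=45)

```text
clock: 4.55
ee_pos: [0.4749, -0.1269, 0.0239]
orientation: [3.134, -0.222, 0.001]
contact_force: [0.3, -0.2, -1.0]
width: 0.0547
```

send_rows(deltas=[[0,0,0,0,0],[0,0,0,0,0]])

```text
clock: 4.75
ee_pos: [0.4747, -0.1268, 0.0236]
orientation: [3.134, -0.222, 0.0]
contact_force: [-0.7, 0.3, -0.1]
width: 0.039
```

Run:
```python
from go import *
to(.4742,-.1275,.0233,-8.1)
```

```text
t 4.75 tcp [ 0.4747 -0.1268  0.0236] yaw -8.09 tilt 0.0 F [-0.7  0.3 -0.1] M [0.02 0.04 0.03] w 0.039
shift mm [-0.4  0.8  0.3] turn 0.0
```

Still closing, so I'll give it more time.

send_rows(deltas=[[0,0,0,0,0],[0,0,0,0,0],[0,0,0,0,0],[0,0,0,0,0],[0,0,0,0,0]])

```text
clock: 5.25
ee_pos: [0.4747, -0.1271, 0.0235]
orientation: [3.133, -0.222, -0.0]
contact_force: [-0.2, -1.4, -0.0]
width: 0.0137
```

send_rows(deltas=[[0,0,0,0,0],[0,0,0,-10,0],[0,0,0,-20,0],[0,0,0,-30,0],[0,0,0,-30,0],[0,0,0,-25,0],[0,0,0,-10,0],[0,0,0,0,0],[0,0,0,0,0]])

```text
clock: 6.15
ee_pos: [0.4734, -0.1265, 0.1473]
orientation: [-3.133, 0.222, 0.005]
contact_force: [-0.4, -1.1, -8.7]
width: 0.0135
```

Run:
```python
from go import *
to(.5363,.1247,.1485,-3.2)
p,d=eyes.camera("scene"); a=cv2.resize(p[90:290,180:480],None,fx=2.6,fy=2.6); cv2.imwrite("pics/s2.png",a[:,:,::-1])
p,d=eyes.camera("wrist"); cv2.imwrite("pics/w3.png",p[:,:,::-1])
```

```text
t 6.15 tcp [ 0.4734 -0.1265  0.1473] yaw -8.09 tilt 0.17 F [-0.4 -1.1 -8.7] M [0.01 0.1  0.05] w 0.0135
shift mm [  27.  -257.6   -1.3] turn -0.085
```

View pics/s2.png

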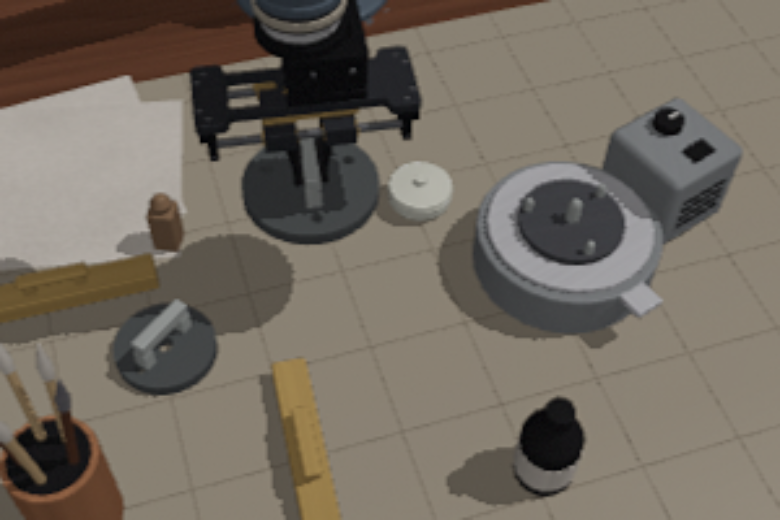

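View pics/w3.png

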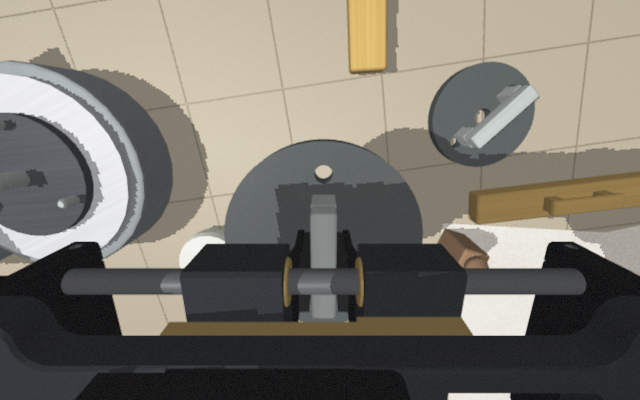

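send_rows(deltas=[[0,2,-18,0,0],[0,4,-40,0,0],[0,4,-41,0,0],[0,4,-41,0,0],[0,4,-41,0,0],[0,4,-41,0,0],[0,4,-25,0,0],[0,1,-10,0,-0.04],[0,0,0,0,-0.045],[0,0,0,0,0]])

```text
clock: 7.25
ee_pos: [0.5367, 0.1232, 0.147]
orientation: [3.139, -0.087, -0.005]
contact_force: [-0.7, 0.5, -7.1]
width: 0.0132
```

send_rows(deltas=[[0,0,0,0,0],[0,0,0,0,0],[0,0,0,0,0]])

```text
clock: 7.55
ee_pos: [0.5376, 0.1231, 0.1484]
orientation: [3.14, -0.09, -0.0]
contact_force: [0.3, 0.2, -7.9]
width: 0.0133
```

Run:
```python
from go import *
to(.5367,.1247,.1235,-3.2)
p,d=eyes.camera("scene"); a=cv2.resize(p[90:240,320:500],None,fx=4,fy=4); cv2.imwrite("pics/s3.png",a[:,:,::-1])
```

```text
t 7.55 tcp [0.5376 0.1231 0.1484] yaw -3.29 tilt 0.03 F [ 0.3  0.2 -7.9] M [ 0.05 -0.01  0.04] w 0.0133
shift mm [-0.9 -1.5 24.9] turn -0.002
```

View pics/s3.png

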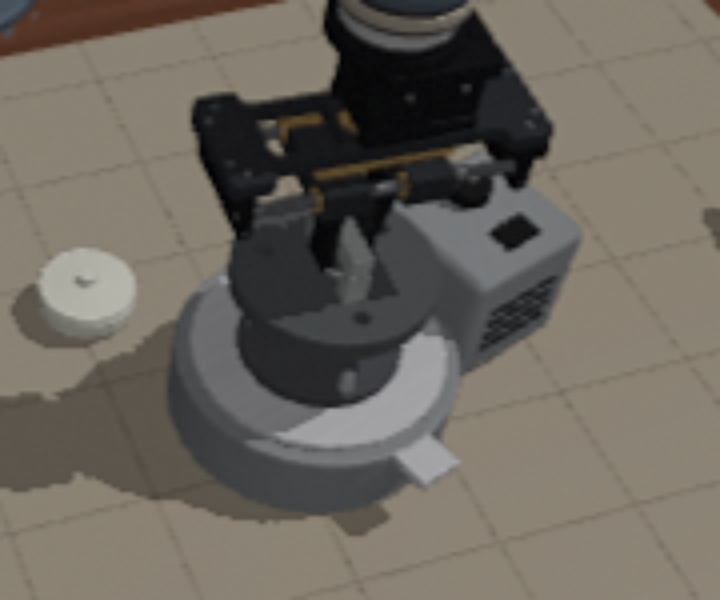

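send_rows(deltas=[[0,-1,-1.5,10,0],[0,0,0,10,0],[0,0,0,5,0],[0,0,0,2,0],[0,0,0,2,0],[0,0,0,1,0],[0,0,0,0,0]])

```text
clock: 8.3
ee_pos: [0.5369, 0.1254, 0.1186]
orientation: [-3.14, 0.088, -0.0]
contact_force: [-0.9, 0.4, -7.6]
width: 0.0136
```

Run:
```python
from go import *
to(.5367,.1247,.1075,-3.2)
```

```text
t 8.3 tcp [0.5369 0.1254 0.1186] yaw -3.22 tilt 0.02 F [-0.9  0.4 -7.6] M [-0.04  0.05  0.03] w 0.0136
shift mm [-0.1  0.7 11.1] turn -0.0
```

Underside at about 0.095 with no contact yet. I'll keep going slowly.

send_rows(deltas=[[0,0,0.5,1,0],[0,0,0,1,0],[0,0,0,1,0],[0,0,0,1,0],[0,0,0,0,0]])

```text
clock: 8.8
ee_pos: [0.5366, 0.1249, 0.1144]
orientation: [3.14, -0.088, -0.0]
contact_force: [-0.4, -1.2, -7.1]
width: 0.0137
```

send_rows(deltas=[[0,0,0,1,0],[0,0,0,1,0],[0,0,0,1,0],[0,0,0,0,0]])

```text
clock: 9.2
ee_pos: [0.5366, 0.1248, 0.1113]
orientation: [3.14, -0.088, -0.0]
contact_force: [-0.3, 0.4, -6.6]
width: 0.0133
```

send_rows(deltas=[[0,0,0,1,0],[0,0,0,1,0],[0,0,0,1,0],[0,0,0,1,0],[0,0,0,0,0]])

```text
clock: 9.7
ee_pos: [0.5366, 0.1248, 0.1073]
orientation: [3.14, -0.088, -0.001]
contact_force: [-0.7, -0.4, -7.9]
width: 0.0138
```

send_rows(deltas=[[0,0,0,1,0],[0,0,0,1,0],[0,0,0,0,0]])

```text
clock: 10.0
ee_pos: [0.5366, 0.1249, 0.1054]
orientation: [3.14, -0.088, -0.0]
contact_force: [0.9, 0.4, -6.6]
width: 0.0137
```

Underside at about 0.082, below the stud tops, and there is still no contact.

send_rows(deltas=[[0,0,0,1,0],[0,0,0,1,0],[0,0,0,1,0],[0,0,0,0,0]])

```text
clock: 10.4
ee_pos: [0.5366, 0.1248, 0.1024]
orientation: [3.14, -0.088, -0.0]
contact_force: [-0.1, -0.1, -8.1]
width: 0.0134
```

send_rows(deltas=[[0,0,0,1,0],[0,0,0,1,0],[0,0,0,1,0],[0,0,0,0,0]])

```text
clock: 10.8
ee_pos: [0.5366, 0.1249, 0.0994]
orientation: [3.14, -0.088, -0.0]
contact_force: [0.3, -0.3, -6.8]
width: 0.0136
```

send_rows(deltas=[[0,0,0,1,0],[0,0,0,1,0],[0,0,0,1,0],[0,0,0,1,0],[0,0,0,0,0]])

```text
clock: 11.3
ee_pos: [0.5366, 0.1249, 0.0954]
orientation: [3.14, -0.088, -0.0]
contact_force: [-0.3, -0.7, -6.8]
width: 0.0133
```

send_rows(deltas=[[0,0,0,0.6,0],[0,0,0,0.6,0],[0,0,0,0.6,0],[0,0,0,0,0]])

```text
clock: 11.7
ee_pos: [0.5367, 0.1249, 0.0937]
orientation: [3.14, -0.088, -0.0]
contact_force: [0.2, 0.9, -8.0]
width: 0.0132
```

Nearly home. I'll open the jaws and let the stone settle.

send_rows(deltas=[[0.3,0,0,0,0],[0.4,0,0,0,0],[0.5,0,0,0,0],[0.5,0,0,0,0],[0.5,0,0,0,0],[0.5,0,0,0,0],[0.5,0,0,0,0]])

```text
clock: 12.4
ee_pos: [0.5368, 0.1249, 0.0938]
orientation: [3.14, -0.088, 0.0]
contact_force: [0.5, 0.3, 0.1]
width: 0.043
```

Run:
```python
from go import *
to(.5367,.1247,.0935,-3.2)
```

```text
t 12.4 tcp [0.5368 0.1249 0.0938] yaw -3.22 tilt 0.01 F [0.5 0.3 0.1] M [0.08 0.05 0.01] w 0.043
shift mm [-0.   0.2  0.3] turn -0.0
```

The stone is free and the force is back to zero. Next I'll rise and move back towards the robot's right for a clear view.

send_rows(deltas=[[0.6,0,0,-15,0],[0.6,0,0,-30,0],[0.6,0,0,-40,0],[0.6,0,0,-40,0],[0.6,0,30,0,0],[0.6,0,45,0,0],[0.6,0,45,0,0],[0.6,0,45,0,0],[0.6,0,25,0,0],[0.6,0,0,0,0]])

```text
clock: 13.4
ee_pos: [0.5254, -0.07, 0.2186]
orientation: [3.138, -0.101, -0.001]
contact_force: [0.0, 0.8, 0.2]
width: 0.0519
```

Run:
```python
from go import *
to(.5367,.1247,.0935,-3.2)
p,d=eyes.camera("scene"); a=cv2.resize(p[130:230,340:460],None,fx=6,fy=5.9); cv2.imwrite("pics/s4.png",a[:,:,::-1])
p,d=eyes.camera("top"); cv2.imwrite("pics/t4.png",p[:,:,::-1]); np.savez("t4.npz",p=p,d=d)
W=cloud(cam("top"),d); c=np.array([.5365,.1247]); r=np.linalg.norm(W[:,:,:2]-c,axis=2)
m=(r<.06)&(r>.02)&(W[:,:,2]>.06)&(W[:,:,2]<.11); q=W[m]; print(np.percentile(q[:,2],[10,50,90]))
A=np.c_[q[:,:2]-c,np.ones(len(q))]; k=abs(q[:,2]-np.median(q[:,2]))<.004; print("plane",np.linalg.lstsq(A[k],q[k,2],rcond=None)[0])
b=W[(r<.04)&(W[:,:,2]>.112)&(W[:,:,2]<.14)]; print("bar z",np.median(b[:,2]),b[:,:2].mean(0),len(b))
# bystander change
f=np.load("top0.npz"); print("diff px",[(x,int((np.abs(p[y-25:y+25,x-25:x+25].astype(int)-f["p"][y-25:y+25,x-25:x+25]).sum(2)>60).sum())) for x,y in [(358,170),(450,286),(405,242),(396,306),(267,297),(265,138),(460,170)]])
```

```text
t 13.4 tcp [ 0.5254 -0.07    0.2186] yaw -3.69 tilt 0.13 F [0.  0.8 0.2] M [ 0.01  0.03 -0.02] w 0.0519
shift mm [  -1.2 -195.3  124.6] turn -0.009
[0.08252113 0.0849372  0.08753038]
plane [0.00105147 0.00079403 0.08495851]
bar z 0.12060407060676802 [0.53573977 0.12423142] 254
diff px [(358, 0), (450, 1199), (405, 481), (396, 0), (267, 1307), (265, 0), (460, 0)]
```

View pics/s4.png

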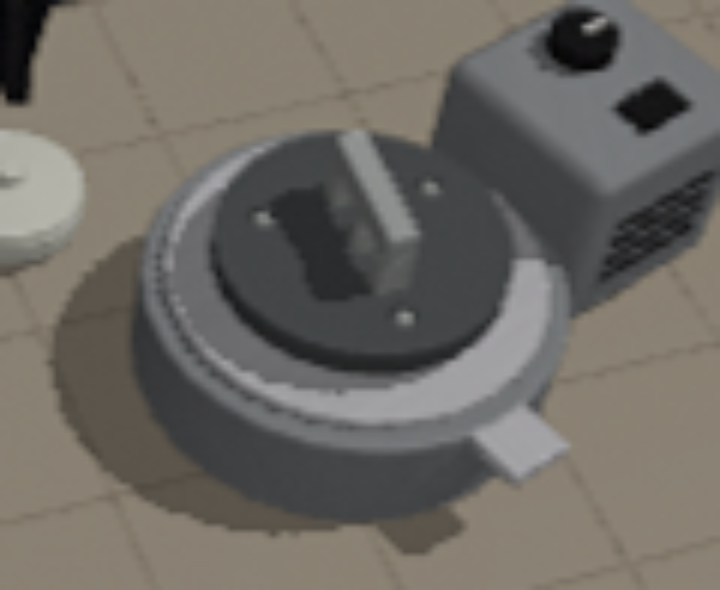

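View pics/t4.png

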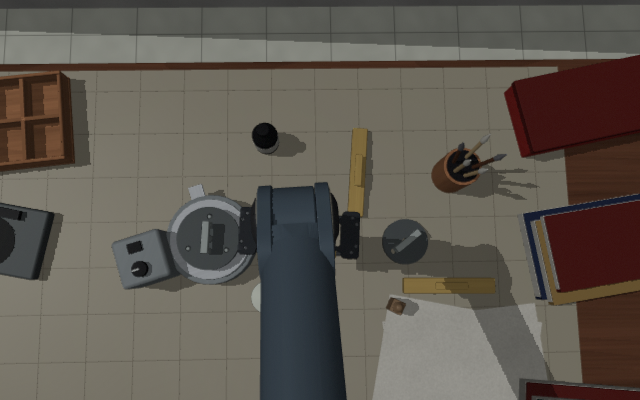

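All three studs show in the holes. The disc top is at 85 mm, where home is 84 mm, and it is level. Nothing else has been shifted, so I'll hand in.

```bash
python3 -c "
from rig import robot
print(robot.hand_in())"
```

```text
the job is handed in; nothing more can be done
None
```

I fitted the large runner stone to the mill and handed the job in at about 13.5 s; the hand-in reports no verdict. I gripped the stone by its bar, lifted it and carried it over the pin. I turned it about 5° to match the studs and lowered it in small steps. Nothing touched on the way down, and I let go about where the hub should be.

**Final checks, from the last top and scene views:**
- **Seating:** the depth reading puts the disc top at about 85 mm (84 mm when fully home) and the bar top at 120.6 mm (120 mm when home). All three studs show in the holes.
- **Level and centre:** tilt is about 0.001 rad. The bar centre is within about 1 mm of my estimate of the pin's axis.
- **Let go:** the gripper is open and well clear, with about 0 N on the wrist.
- **Bystanders:** the first paperweight, seal, ink bottle and brush pot are unchanged between the before and after top pictures. Around the second paperweight, the small stone and the dish the pictures differ. I put that down to the arm and its shadow. The paperweight and small stone look in place, and the dish, mostly hidden by the arm from above, looks in place in the part the scene view shows.

**One disagreement:** the first top-view estimate of the pin's axis was about 3 mm off in y from the later wrist-camera one. I used the wrist-camera value, and the contact-free entry fits it.

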